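# Make up the hardware kits for two windows

### The arm

A 6-joint arm with a two-finger parallel gripper is mounted at the origin on the work surface. World frame = base frame: x ahead of the robot, y to its left, z up, the work surface at z = 0. Lengths are in m, angles in rad, forces in N, time in s.
With the tool pointing down it reaches from about 0.3 to 0.875 m from the base axis. Payload 6.4 kg.
Tool frame: the origin (TCP) lies midway between the tips of the shut fingers; the grasp point (between the pads) lies 19 mm behind it (bot.grip_depth is the distance from the TCP to the grasp point, in m); x points along the fingers, y is the direction in which the jaws open and shut, and the axes are right-handed (so a half turn about x gives the same grasp; the last joint's range is limited). The gripper opens to 85 mm and grips with 20 to 120 N. Pads are 22 mm wide; open, the fingers measure 114 mm over their backs; the gripper's body (76 mm by 85 mm) begins 54 mm behind the grasp point. The pads swing forward as they close: fully open they stand 13 mm farther back than shut.
Start: joints at [1.136, 0.181, 1.607, -0, 1.354, -0.206], TCP at [0.13, 0.56, 0.231] pointing down, gripper open.
Joint ranges: [-2.99, 2.99], [-0.89, 2.07], [0.3, 2.58], [-1.14, 4.28], [0, 2.63], [-3.12, 3.12]. Speed limits (rad/s): [2.57, 2.57, 3.01, 3.14, 3.14, 3.14].

### API

Orientations are given as a rotation vector (axis times angle).
In Python, from station import bot, viewer, sign_off, finder gives the robot as it stands.
- The arm moves only by the tool move_arm, never from a script. Its arguments are lists of equal length, an entry for each row: "hand": the closure, from 0 (fully open) to 1 (shut); "offset": the shift along the tool's x, y, z in cm, a list of three; "delta_rot": the turn, a rotation vector about the tool's x, y, z in rad, a list of three. A call has exactly 8 rows; each row is the pose to reach, as a shift and turn from the pose commanded when the call began, along the tool's axes at that moment; what a row does not reach only later rows make up. A row lasts 1/8 s, in which the tool goes at most 62.5 mm and 10.7 degrees, less where a joint would pass 70% of its speed; a pose out of reach is approached as far as the arm can. A call with a gripper value outside its range is refused whole. The fingers move at their own pace and stop on an object; "grip_force" is the grip in N (left out, the last holds). Time passes only in rows, so rows that repeat a pose let the fingers close, or fill a call up. It gives the time, the measured TCP pose, the force and the opening at its end, in the units of the state.
- bot.observe(): the state, without advancing time (a new reading comes with each control period).
- viewer.grab_frame(name): name is "scene" or "top"; returns a dict with "frame" (420x560x3 uint8, red, green, blue), "intrinsics" (3x3 intrinsics, pixels), "dist_coeffs" ([k1, k2, p1, p2, k3] as OpenCV has them; the pictures are not rectified), "world_to_cam" (4x4, takes a point from world to camera coordinates). Camera axes: x right, y down, z forward; pixel columns grow to the right and rows downward; lengths in m; the calibration is good to about 2 mm. A picture is of the moment at which its call begins. There is no depth.
- sign_off(): hands the job in, once; it reports no verdict.
Trained networks look in a picture, given as the dict that the camera call returned (one of the last four; its "shot" number tells which), for a name from the list of things; names that differ only in an ending like _2 or _b are one class to them, and where a whole thing is asked for, a point or a joint stands for the part that bears it (a point fixed in the world has none). Each returns a list of dicts, best first, with "score" (0 to 1); they miss things now and then, are a little off and sometimes report something else, mostly with a low value. They report only what shows in the picture. A call takes as long as a camera call.
- finder.spot_in(name, picture): "pixel" ([column, row] in pixels, amid what is visible of it).
- finder.silhouettes(name, picture): "region" (420x560 bool, what is visible of it) and "pixel" ([column, row] in pixels, amid what is visible of it).
- finder.mark_of(name, picture): "pixel" ([column, row] in pixels: a listed point, or the origin of a listed thing).
The state is a dict: "t": time; "joint_positions": joint angles; "dq": joint speeds; "joint_torque": joint torques, N m; "eef_pos": TCP position; "eef_rot": TCP orientation; "wrist_force": force on the tool from outside, world axes, zero at the start; "wrist_torque": the same for the moment, N m; "grip_width": finger opening in m.
Only numpy, scipy, OpenCV 4.12 (cv2) and the standard library are available. Lean on these libraries where they do the work, as an engineer would, in place of code of your own. Each camera call takes 0.05 s, during which the arm holds its last target. There are 200 camera calls.

### The job

Make up the hardware for two windows. In the long three-compartment tray put the kit for the sliding sash: the steel pull handle in the middle compartment, and the pulley wheel and the iron weight (it stands in the empty paint tin) in the two end compartments, one in each, either way round. In the short two-compartment tray put the kit for the casement, the large brass hinge and the wooden knob, one in each compartment, either way round; every piece sits flat on its compartment's floor, the same way up as it was in the stock, and the small hinge and the sanding block stay where they are.

Things in the scene. Friction and masses are not known exactly. Their poses are not given: they have to be found in the camera images.
- lift_mid (a point): Sash lift: a plain steel pull handle standing on its two feet, 80 long, 34 high. A straight bar 80 x 14 x 10 forms its top (from 24 to 34 above the surface it stands on), with one foot 16 x 22 x 26 under each end. The point is the middle of the handle, 17 above its underside; x along the bar, z up. Pinch across the bar (14 wide). 0.08 to 0.17 kg. (All sizes in mm.)
- pulley_mid (a point): Sash pulley: a dark steel grooved wheel lying flat, diameter 44, 20 thick (two rims 7 thick with a groove 6 wide between). The point is its centre, 10 above its underside; z is the wheel's axis, up. 0.11 kg. (All sizes in mm.)
- knob_mid (a point): Round turned wooden knob standing on its foot, 34 high, foot diameter 28, widest (36) from 19 to 29 above its underside. The point is on its axis, 17 above its underside; z up. 0.05 kg. (All sizes in mm.)
- hinge_mid (a point): The large brass butt hinge, folded shut and lying flat: 76 x 34, leaves 8 thick, with a knuckle tube of diameter 11 (80 long) along one long edge. The point is its middle, 5 above its underside; x along the knuckle (76), y across (34) towards the knuckle edge, z up. 0.08 to 0.15 kg. (All sizes in mm.)
- small_hinge_mid (a point): The small brass butt hinge, 46 x 24, same form as the large one (leaves 8 thick, knuckle 11, 50 long). Not needed: it stays where it lies. Point and axes as for the large hinge. (All sizes in mm.)
- block_mid (a point): Cork sanding block with a black rubber sole, 70 (x) x 42 (y) x 28 high, lying among the stock. Not needed: it stays where it lies. The point is its middle, 14 above its underside. (All sizes in mm.)
- weight_mid (a point): Iron sash weight: a dark upright cylinder, diameter 26, 52 high, with a stub of diameter 10, 10 high on top (62 in all). At the start it stands inside the paint tin, within 10 of the tin's middle. The point is on its axis, 31 above its underside; z up. 0.14 to 0.28 kg. (All sizes in mm.)
- tin: Empty bare-metal paint tin, fixed to the bench: outer diameter 110, wall 2 (inner diameter 106), 75 high, floor 4 thick, open at the top. Wide-open fingers do not fit into its mouth. Origin at the centre of its underside. (All sizes in mm.)
- tray3: Long plywood kit tray with three compartments, fixed to the bench: 240 (x) x 113 (y), walls and dividers 4 thick and 20 high, floor 4 thick. Compartments lie in a row along x, all 105 wide in y: the middle one is 84 long (x from -42 to 42), each end one 70 long (centres at x = -81 and 81). Origin at the centre of its underside, on the bench; x along the row, z up. (All sizes in mm.)
- tray2: Short plywood kit tray with two compartments, fixed to the bench: 180 (x) x 113 (y), walls and divider 4 thick and 20 high, floor 4 thick. The two compartments lie in a row along x, each 84 long in x (centres at x = -44 and 44) and 105 wide in y. Origin at the centre of its underside, on the bench; x along the row, z up. (All sizes in mm.)

How it is judged:
At the end, for the whole second after the job is handed in: Each piece in a compartment as asked: its middle between the walls, height -5 to +6 mm of resting on the floor, upright within 0.15 rad; all five at rest (0.02 m/s, 0.2 rad/s); small hinge and sanding block within 25 mm of their starts (x of lift_mid in the frame of tray3 between -0.042 and 0.042 m and y of lift_mid in the frame of tray3 between -0.0525 and 0.0525 m and z of lift_mid in the frame of tray3 between 0.016 and 0.027 m and angle between lift_mid's own z axis and vertical below 0.15 rad and (((x of pulley_mid in the frame of tray3 between -0.116 and -0.046 m and y of pulley_mid in the frame of tray3 between -0.0525 and 0.0525 m and z of pulley_mid in the frame of tray3 between 0.009 and 0.02 m and angle between pulley_mid's own z axis and vertical below 0.15 rad) and (x of weight_mid in the frame of tray3 between 0.046 and 0.116 m and y of weight_mid in the frame of tray3 between -0.0525 and 0.0525 m and z of weight_mid in the frame of tray3 between 0.03 and 0.041 m and angle between weight_mid's own z axis and vertical below 0.15 rad)) or ((x of weight_mid in the frame of tray3 between -0.116 and -0.046 m and y of weight_mid in the frame of tray3 between -0.0525 and 0.0525 m and z of weight_mid in the frame of tray3 between 0.03 and 0.041 m and angle between weight_mid's own z axis and vertical below 0.15 rad) and (x of pulley_mid in the frame of tray3 between 0.046 and 0.116 m and y of pulley_mid in the frame of tray3 between -0.0525 and 0.0525 m and z of pulley_mid in the frame of tray3 between 0.009 and 0.02 m and angle between pulley_mid's own z axis and vertical below 0.15 rad))) and (((x of hinge_mid in the frame of tray2 between -0.086 and -0.002 m and y of hinge_mid in the frame of tray2 between -0.0525 and 0.0525 m and z of hinge_mid in the frame of tray2 between 0.004 and 0.015 m and angle between hinge_mid's own z axis and vertical below 0.15 rad) and (x of knob_mid in the frame of tray2 between 0.002 and 0.086 m and y of knob_mid in the frame of tray2 between -0.0525 and 0.0525 m and z of knob_mid in the frame of tray2 between 0.016 and 0.027 m and angle between knob_mid's own z axis and vertical below 0.15 rad)) or ((x of knob_mid in the frame of tray2 between -0.086 and -0.002 m and y of knob_mid in the frame of tray2 between -0.0525 and 0.0525 m and z of knob_mid in the frame of tray2 between 0.016 and 0.027 m and angle between knob_mid's own z axis and vertical below 0.15 rad) and (x of hinge_mid in the frame of tray2 between 0.002 and 0.086 m and y of hinge_mid in the frame of tray2 between -0.0525 and 0.0525 m and z of hinge_mid in the frame of tray2 between 0.004 and 0.015 m and angle between hinge_mid's own z axis and vertical below 0.15 rad))) and linear speed of each of lift, pulley, knob, hinge, weight below 0.02 m/s and angular speed of each of lift, pulley, knob, hinge, weight below 0.2 rad/s and distance of each of small_hinge_mid, block_mid from where it was at the start of the episode below 0.025 m); the robot touches nothing.
It also fails if it takes over 122 s, if anything falls off the work surface, if the arm or the gripper's body presses on something with over 40 N, if the wrist force passes 120 N, or if a joint passes its speed limit or range.

## Working session

There is one attempt and no reset: what is moved stays moved. The work goes in short steps, Python scripts to look and compute and a tool call to move; the robot and the scene stay as the last step left them, time stands still between calls to the robot, and variables do not carry over. Pictures are saved under pics/ and viewed, about 12 in all and at most 16, crops included, and the job is handed in when it is done.

Besides the shell and the picture viewer there is one more tool, called after "Emit:" as name(argument=value, ...) on one line, values as JSON. move_arm: Moves the arm, as the interface text tells. Its arguments: {"type":"object","properties":{"hand":{"type":"array","items":{"type":"number"}},"offset":{"type":"array","items":{"type":"array","items":{"type":"number"}}},"delta_rot":{"type":"array","items":{"type":"array","items":{"type":"number"}}},"grip_force":{"type":"number"}},"required":["hand","offset","delta_rot"]}

```bash
mkdir -p pics; ls; cat > h.py <<'E'
import numpy as np, cv2
from scipy.spatial.transform import Rotation as R
from station import bot, viewer, sign_off, finder
def ray(p,px):
    u=cv2.undistortPoints(np.array([[px]],float),np.array(p["intrinsics"]),np.array(p["dist_coeffs"]))[0,0]
    T=np.array(p["world_to_cam"]);Rm=T[:3,:3];c=-Rm.T@T[:3,3];return c,Rm.T@np.array([u[0],u[1],1.])
def atz(p,px,z):
    c,d=ray(p,px);return c+d*(z-c[2])/d[2]
def proj(p,X):
    T=np.array(p["world_to_cam"]);return cv2.projectPoints(np.array(X,float).reshape(-1,3),cv2.Rodrigues(T[:3,:3])[0],T[:3,3],np.array(p["intrinsics"]),np.array(p["dist_coeffs"]))[0][:,0]
def save(p,n): cv2.imwrite("pics/"+n,cv2.cvtColor(p["frame"],cv2.COLOR_RGB2BGR))
E
python3 - <<'E'
from h import *
s=bot.observe();print(s)
Z=dict(lift_mid=.017,pulley_mid=.01,knob_mid=.017,hinge_mid=.005,small_hinge_mid=.005,block_mid=.014,weight_mid=.035,tin=0,tray3=0,tray2=0)
for c in("top","scene"):
    p=viewer.grab_frame(c);save(p,c+"0.png")
    T=np.array(p["world_to_cam"]);print(c,-T[:3,:3].T@T[:3,3])
    for n,z in Z.items():
        for m in finder.mark_of(n,p)[:2]: print(n,np.round(m["pixel"],1),round(m["score"],2),atz(p,m["pixel"],z)[:2].round(4))
E
```

```text
pics
{'t': 0.0, 'joint_positions': array([ 1.13570108e+00,  1.81523358e-01,  1.60801932e+00,  8.32014020e-06,
        1.35376741e+00, -2.06294668e-01]), 'dq': array([-3.60201493e-04,  3.60382606e-04,  3.22607931e-05,  1.73009782e-03,
        1.23538409e-04,  2.67333159e-04]), 'joint_torque': array([-1.21075745e-04, -4.44880021e+01, -3.51331830e+01, -2.36599080e-04,
        9.11067822e-03,  1.81484796e-05]), 'eef_pos': array([0.13015768, 0.55951428, 0.23038861]), 'eef_rot': array([ 0.17836319,  1.56387101, -0.18092414]), 'wrist_force': array([-0.38472075,  0.29859535, -0.55608629]), 'wrist_torque': array([ 0.00859804,  0.04534155, -0.01021909]), 'grip_width': 0.08514152771684104}
top [0.39955864 0.01315199 1.33406895]
lift_mid [223.9 269.3] 0.79 [0.446  0.1324]
lift_mid [253.6 178.8] 0.25 [0.6717 0.0626]
pulley_mid [281.8 265.2] 0.67 [ 0.4573 -0.0091]
knob_mid [281.3 225. ] 0.46 [ 0.556  -0.0072]
hinge_mid [220.3 218.1] 0.73 [0.5737 0.1449]
small_hinge_mid [332.4 223.5] 0.46 [ 0.5622 -0.1349]
block_mid [342.3 275.5] 0.58 [ 0.4331 -0.1572]
weight_mid [259.  173.6] 0.69 [0.6812 0.0488]
tin [250.4 178. ] 0.74 [0.6772 0.0714]
tray3 [138.  240.6] 0.72 [0.5164 0.3483]
tray2 [138.  240.6] 0.72 [0.5164 0.3483]
scene [ 0.75683478 -0.38585536  0.73422009]
lift_mid [259.6 148.5] 0.87 [0.4328 0.1337]
pulley_mid [239.3 200. ] 0.81 [ 0.4583 -0.0086]
knob_mid [277.1 215.8] 0.79 [ 0.5521 -0.0118]
hinge_mid [315.9 164.6] 0.69 [0.5672 0.1569]
small_hinge_mid [252.5 266.8] 0.84 [ 0.5579 -0.1318]
block_mid [193.8 246.2] 0.8 [ 0.4325 -0.1478]
weight_mid [348.2 213.1] 0.67 [0.6853 0.0488]
tin [345.1 216.9] 0.76 [0.6792 0.0587]
tray3 [168.3 355.3] 0.81 [ 0.5038 -0.3437]
tray3 [326.6 106.4] 0.8 [0.5141 0.3452]
tray2 [168.3 355.3] 0.81 [ 0.5038 -0.3437]
tray2 [326.6 106.4] 0.8 [0.5141 0.3452]
```

```bash
python3 - <<'E'
import cv2
a=cv2.imread("pics/top0.png");print(a.shape)
cv2.imwrite("pics/topc.png",cv2.resize(a[100:370,80:480],None,fx=2,fy=2,interpolation=cv2.INTER_CUBIC))
E
```

```text
(420, 560, 3)
```

View pics/topc.png

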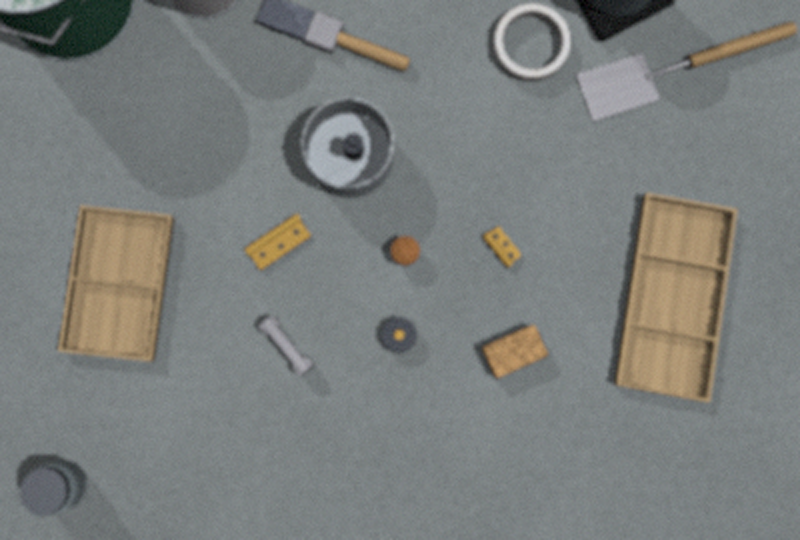

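View pics/scene0.png

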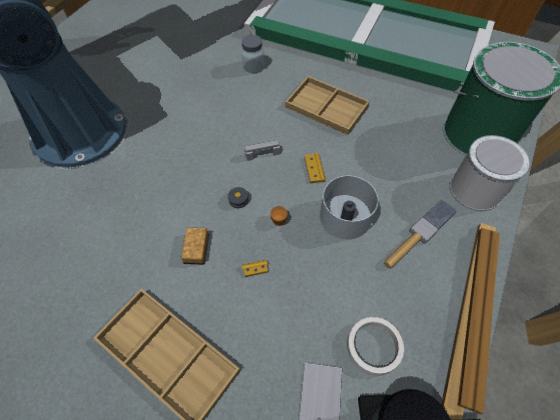

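The top view (2x crop) shows the two-compartment tray on the left (crop 116,283) and the three-compartment tray on the right (676,297). The weight stands in the tin (350,146). The large hinge (279,242), lift (285,345), knob (404,250) and pulley (398,335) lie between the trays, with the small hinge (502,246) and block (516,351) on the right. Next I'll fit models to the silhouettes.

```bash
cat > fit.py <<'E'
from h import *
from scipy.optimize import minimize
def box(x0,x1,y0,y1,z0,z1): return np.array([[x,y,z] for x in(x0,x1) for y in(y0,y1) for z in(z0,z1)])/1e3
def cyl(d,z0,z1):
    a=np.linspace(0,2*np.pi,32);return np.vstack([np.c_[d/2*np.cos(a),d/2*np.sin(a),0*a+z] for z in(z0,z1)])/1e3
M=dict(lift_mid=[box(-40,40,-7,7,24,34),box(-40,-24,-11,11,0,26),box(24,40,-11,11,0,26)],
 pulley_mid=[cyl(44,0,20)],knob_mid=[cyl(36,19,29),cyl(28,0,34)],
 hinge_mid=[box(-38,38,-17,17,1,9),box(-40,40,7,17,0,11)],
 tray3=[box(-120,120,-56.5,56.5,0,20)],tray2=[box(-90,90,-56.5,56.5,0,20)],tin=[cyl(110,0,75)])
def render(p,parts,q,s=4):
    c,n=np.cos(q[2]),np.sin(q[2]);m=np.zeros((420*s,560*s),np.uint8)
    for P in parts:
        X=np.c_[c*P[:,0]-n*P[:,1]+q[0],n*P[:,0]+c*P[:,1]+q[1],P[:,2]+(q[3] if len(q)>3 else 0)]
        h=cv2.convexHull(np.round((proj(p,X)+.5)*s).astype(np.int32));cv2.fillConvexPoly(m,h,1)
    return m.astype(bool)
def mask(p,name,q):
    t=proj(p,[[q[0],q[1],.01]])[0]
    L=[m for m in finder.silhouettes(name,p) if np.hypot(*(np.array(m["pixel"])-t))<25]
    return cv2.resize(L[0]["region"].astype(np.uint8),None,fx=4,fy=4,interpolation=cv2.INTER_NEAREST).astype(bool) if L else None
def fit(name,views,q0,yaws,z=0):
    ms=[(p,k) for p in views if (k:=mask(p,name,q0)) is not None]
    def cost(v,ms): return sum(1-(r&k).sum()/(r|k).sum() for p,k in ms for r in[render(p,M[name],[v[0],v[1],v[2]/10,z])])/len(ms)
    def run(ms):
        b=min((minimize(cost,[*q0[:2],y*10],args=(ms,),method="Nelder-Mead",options=dict(initial_simplex=np.array([*q0[:2],y*10])+np.array([[0,0,0],[.012,0,0],[0,.012,0],[0,0,2.]]),maxfev=150)) for y in yaws),key=lambda r:r.fun)
        return np.r_[b.x[:2],b.x[2]/10,1-b.fun]
    return run(ms) if ms else None,[run([m]) for m in ms]
E
cat > m1.py <<'E'
from fit import *
V=[viewer.grab_frame("top"),viewer.grab_frame("scene")]
a=[-.8,0,.8,1.57]
for n,q,y in[("lift_mid",(.437,.133),a),("pulley_mid",(.458,-.009),[0]),("knob_mid",(.553,-.01),[0]),("hinge_mid",(.57,.15),[-.8,0,.8,1.6,2.4,3.2,4,4.8]),("tray2",(.515,.347),[1.3,1.57]),("tray3",(.508,-.344),[1.3,1.57]),("tin",(.679,.065),[0])]:
    r,e=fit(n,V,q,y);print(n,r.round(4),*[x.round(4) for x in e])
for p in V:
    for m in finder.silhouettes("weight_mid",p)[:1]:
        ys,xs=np.nonzero(m["region"]);print("weight",m["pixel"],xs.min(),xs.max(),ys.min(),ys.max())
    print("stub", proj(p,[[.683,.049,.066],[.683,.049,.061]]))
E
python3 m1.py
```

```text
lift_mid [0.4384 0.1348 0.6837 0.8321] [0.4384 0.1348 0.6837 0.8321]
pulley_mid [ 0.4527 -0.0035  0.0286  0.9262] [ 0.4537 -0.0031  0.2045  0.9385] [ 0.4519 -0.0032  0.1005  0.9457]
knob_mid [ 0.5553 -0.0102  0.1191  0.8701] [ 0.5569 -0.0107  0.0202  0.828 ] [ 0.555  -0.0101  0.1696  0.9373]
hinge_mid [ 0.5686  0.1473 -0.973   0.9231] [ 0.569   0.1474 -0.9895  0.9369] [0.5682 0.1477 5.3152 0.9166]
tray2 [0.5135 0.3449 3.0415 0.9553] [ 0.5141  0.3459 -0.1197  0.9577] [0.5127 0.344  3.0495 0.9616]
tray3 [ 0.5023 -0.3431  2.9664  0.9711] [ 0.503  -0.3417 -0.1823  0.9758] [ 0.5012 -0.3439  2.9585  0.9827]
tin [0.6799 0.0605 0.1749 0.8973] [0.681  0.0606 0.154  0.9202] [0.6793 0.0606 0.0938 0.8846]
stub [[258.58315899 170.11869136]
 [258.63669313 170.57205363]]
weight [347.9, 211.6] 342 355 201 218
stub [[349.24679409 204.51665262]
 [348.90779713 205.85660223]]
```

```bash
cat > w.py <<'E'
from fit import *
import sys
V=[viewer.grab_frame("top"),viewer.grab_frame("scene")]
out=[]
for p in V:
    for q in [None,(float(sys.argv[1]),float(sys.argv[2]))]:
        c=proj(p,[[.682,.055,.05]])[0].astype(int);x0,y0=c-35
        im=cv2.cvtColor(p["frame"],cv2.COLOR_RGB2BGR)[y0:y0+70,x0:x0+70];im=cv2.resize(im,(390,290) if 0 else (300,300),interpolation=cv2.INTER_CUBIC)
        if q:
            for P in [cyl(26,4,56),cyl(10,56,66)]:
                h=cv2.convexHull((((proj(p,P+[*q,0])+.5)-[x0,y0])*300/70).astype(np.int32));cv2.polylines(im,[h],True,(0,0,255),1)
            for z in(0,75):
                h=((proj(p,cyl(110,z,z)[:32]+[.68,.0605,0])+.5-[x0,y0])*300/70).astype(np.int32);cv2.polylines(im,[h],True,(0,255,0),1)
        out.append(im)
# lift overlay
cv2.imwrite("pics/w.png",np.vstack([np.hstack(out[:2]),np.hstack(out[2:])]))
E
python3 w.py .682 .053
```

```text
(no output)
```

View pics/w.png

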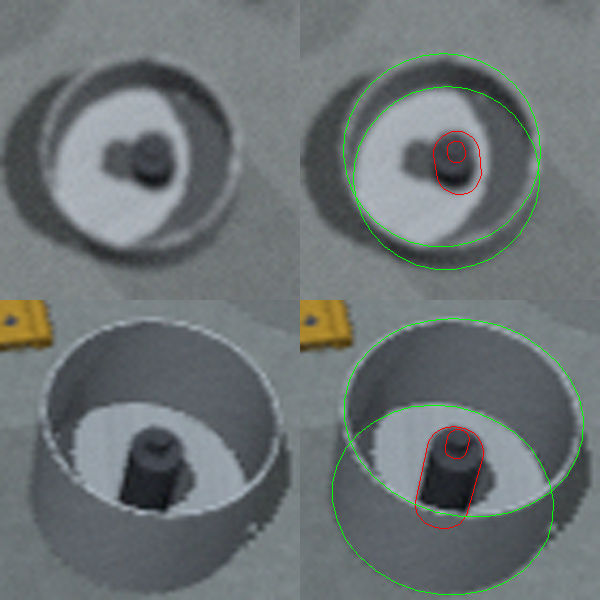

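```bash
cat > go.py <<'E'
# usage: go.py x y z psi  -> offset (cm, tool axes) and delta_rot x, for tool vertical
from h import *
import sys
def tgt(x,y,z,psi):
    s=bot.observe();Rc=R.from_rotvec(s["eef_rot"]);p=s["eef_pos"];out=[]
    ypsi=np.arctan2(*Rc.as_matrix()[[1,0],1]);q=s["joint_positions"]
    for k in(-1,0,1):
        ps=psi+k*np.pi
        c,n=np.cos(ps),np.sin(ps);Rt=R.from_matrix(np.array([[0,0,-1],[c,n,0],[n,-c,0]]).T)
        d=(Rc.inv()*Rt).as_rotvec();dps=(ps-ypsi+np.pi)%(2*np.pi)-np.pi
        o=100*Rc.inv().apply(np.array([x,y,z])-p)
        j6=q[5]-dps+(np.arctan2(y,x)-q[0])
        out.append((abs(j6),f"off {o.round(2)} rot {d.round(3)} j6~{j6:.2f} psi {ps:.2f}"))
    print("t",round(s["t"],2),"pos",p.round(4),"psi",round(ypsi,3),"q",q.round(2))
    for o in sorted(out)[:2]: print(o[1])
if __name__=="__main__":
    tgt(*map(float,sys.argv[1:5]))
E
python3 go.py .5686 .1473 .10 0.598
```

```text
t 2.1 pos [0.1304 0.5601 0.2313] psi 1.342 q [ 1.14  0.18  1.61  0.    1.35 -0.21]
off [ 13.13 -30.26  52.04] rot [ 0.744 -0.    -0.   ] j6~-0.34 psi 0.60
off [ 13.13 -30.26  52.04] rot [-2.398  0.    -0.   ] j6~-3.49 psi -2.54
```

Emit:
move_arm(hand=[0.2, 0.4, 0.4, 0.4, 0.4, 0.4, 0.4, 0.4], offset=[[0, -3, 5], [1, -7, 12], [2, -11, 19], [4, -15, 26], [5, -19, 33], [6, -22.5, 39], [7, -26, 45], [8, -28, 48]], delta_rot=[[0.1, 0, 0], [0.2, 0, 0], [0.3, 0, 0], [0.4, 0, 0], [0.5, 0, 0], [0.6, 0, 0], [0.7, 0, 0], [0.744, 0, 0]], grip_force=50)

```text
t: 3.1
eef_pos: [0.4892, 0.2225, 0.1636]
eef_rot: [0.761, 1.433, -0.759]
wrist_force: [-0.3, 0.7, 0.5]
grip_width: 0.0515
```

```bash
python3 go.py .5686 .1473 .01 0.598
```

```text
t 3.1 pos [0.4892 0.2225 0.1636] psi 0.596 q [ 0.21  0.17  1.77  0.    1.21 -0.39]
off [15.36  2.33 10.68] rot [-0.002  0.    -0.001] j6~-0.34 psi 0.60
off [15.36  2.33 10.68] rot [ 3.139e+00 -2.000e-03 -1.000e-03] j6~2.80 psi 3.74
```

Emit:
move_arm(hand=[0.4, 0.4, 0.4, 0.4, 0.4, 0.4, 0.4, 0.4], offset=[[2, 1, 4], [4, 2, 8], [6, 2.33, 10.68], [8, 2.33, 10.68], [9, 2.33, 10.68], [9, 2.33, 10.68], [9, 2.33, 10.68], [9, 2.33, 10.68]], delta_rot=[[0, 0, 0], [0, 0, 0], [0, 0, 0], [0, 0, 0], [0, 0, 0], [0, 0, 0], [0, 0, 0], [0, 0, 0]])

```text
t: 4.1
eef_pos: [0.5673, 0.1495, 0.0744]
eef_rot: [0.758, 1.433, -0.757]
wrist_force: [-0.2, 0.2, 0.5]
grip_width: 0.0512
```

```bash
python3 go.py .5686 .1473 .01 0.598
```

```text
t 4.1 pos [0.5673 0.1495 0.0744] psi 0.599 q [ 0.06  0.39  1.69  0.    1.06 -0.54]
off [ 6.44 -0.03  0.25] rot [ 0.001  0.001 -0.001] j6~-0.34 psi 0.60
off [ 6.44 -0.03  0.25] rot [-3.141e+00  2.000e-03  1.000e-03] j6~-3.49 psi -2.54
```

Emit:
move_arm(hand=[0.4, 0.4, 0.4, 0.4, 0.4, 0.4, 0.4, 0.4], offset=[[2, 0, 0.25], [4, 0, 0.25], [5.5, 0, 0.25], [6.2, 0, 0.25], [6.6, 0, 0.25], [6.9, 0, 0.25], [7.0, 0, 0.25], [7.0, 0, 0.25]], delta_rot=[[0, 0, 0], [0, 0, 0], [0, 0, 0], [0, 0, 0], [0, 0, 0], [0, 0, 0], [0, 0, 0], [0, 0, 0]])

```text
t: 5.1
eef_pos: [0.5686, 0.1469, 0.0038]
eef_rot: [0.759, 1.434, -0.758]
wrist_force: [-0.6, 0.2, -0.7]
grip_width: 0.0511
```

```bash
python3 - <<'E'
from h import *
out=[]
for c in("top","scene"):
    p=viewer.grab_frame(c);x,y=proj(p,[[.568,.148,.02]])[0].astype(int)
    out.append(cv2.resize(p["frame"][y-40:y+40,x-40:x+40],(400,400),interpolation=cv2.INTER_CUBIC))
cv2.imwrite("pics/hg.png",np.hstack(out)[:,:,::-1])
E
python3 go.py .5686 .1473 .00 0.598
```

```text
t 5.2 pos [0.5686 0.1469 0.0038] psi 0.598 q [ 0.05  0.5   1.7  -0.    0.93 -0.55]
off [ 0.38  0.02 -0.04] rot [ 0.     0.    -0.001] j6~-0.34 psi 0.60
off [ 0.38  0.02 -0.04] rot [-3.142e+00  1.000e-03  1.000e-03] j6~-3.49 psi -2.54
```

View pics/hg.png

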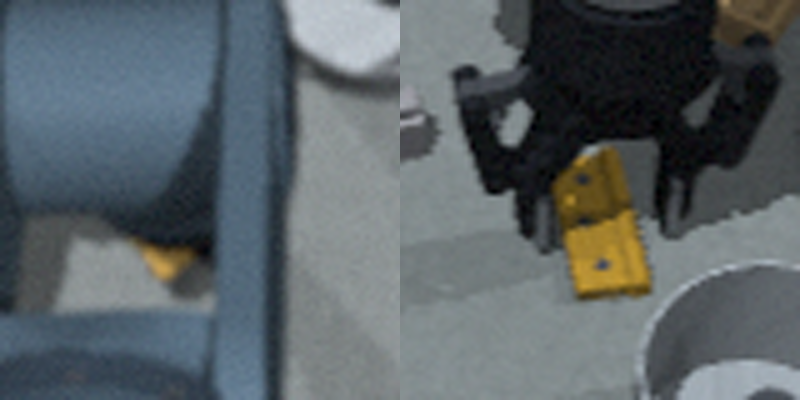

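The scene crop shows the fingers straddling the hinge: tips at (540,245) and (670,232), with the hinge between them. I'll feel downwards.

Emit:
move_arm(hand=[0.4, 0.4, 0.4, 0.4, 0.4, 0.4, 0.4, 0.4], offset=[[0.1, 0, 0], [0.2, 0, 0], [0.3, 0, 0], [0.4, 0, 0], [0.5, 0, 0], [0.5, 0, 0], [0.5, 0, 0], [0.5, 0, 0]], delta_rot=[[0, 0, 0], [0, 0, 0], [0, 0, 0], [0, 0, 0], [0, 0, 0], [0, 0, 0], [0, 0, 0], [0, 0, 0]])

```text
t: 6.2
eef_pos: [0.5684, 0.1469, -0.0016]
eef_rot: [0.759, 1.434, -0.758]
wrist_force: [-1.2, -0.3, -0.7]
grip_width: 0.0513
```

Emit:
move_arm(hand=[0.5, 0.6, 0.7, 0.8, 0.8, 0.8, 0.8, 0.8], offset=[[0, 0, 0], [0, 0, 0], [0, 0, 0], [0, 0, 0], [0, 0, 0], [0, 0, 0], [0, 0, 0], [0, 0, 0]], delta_rot=[[0, 0, 0], [0, 0, 0], [0, 0, 0], [0, 0, 0], [0, 0, 0], [0, 0, 0], [0, 0, 0], [0, 0, 0]], grip_force=50)

```text
t: 7.2
eef_pos: [0.569, 0.1469, -0.0005]
eef_rot: [0.759, 1.433, -0.758]
wrist_force: [-1.6, 0.4, 7.3]
grip_width: 0.0325
```

```bash
python3 go.py .5573 .3406 .10 -0.10
```

```text
t 7.2 pos [ 5.690e-01  1.469e-01 -5.000e-04] psi 0.598 q [ 0.05  0.51  1.7  -0.    0.93 -0.55]
off [-10.05   9.95 -16.66] rot [ 0.698  0.    -0.001] j6~0.65 psi -0.10
off [-10.05   9.95 -16.66] rot [-2.443e+00  1.000e-03  1.000e-03] j6~-2.49 psi -3.24
```

Emit:
move_arm(hand=[0.8, 0.8, 0.8, 0.8, 0.8, 0.8, 0.8, 0.8], offset=[[-1, 0, 0], [-3, 0, 0], [-6, 0, 0], [-9, 1, -2], [-10, 3, -5], [-10, 5, -8.5], [-10, 7, -12], [-10, 9, -15]], delta_rot=[[0, 0, 0], [0, 0, 0], [0, 0, 0], [0.1, 0, 0], [0.25, 0, 0], [0.4, 0, 0], [0.55, 0, 0], [0.65, 0, 0]])

```text
t: 8.2
eef_pos: [0.5581, 0.3231, 0.0999]
eef_rot: [1.251, 1.182, -1.249]
wrist_force: [0.6, -0.1, -0.7]
grip_width: 0.0324
```

```bash
python3 go.py .5573 .3406 .03 -0.10
```

```text
t 8.2 pos [0.5581 0.3231 0.0999] psi -0.055 q [0.34 0.47 1.52 0.   1.15 0.4 ]
off [ 6.99 -0.19 -1.74] rot [ 0.045 -0.001 -0.001] j6~0.65 psi -0.10
off [ 6.99 -0.19 -1.74] rot [-3.097e+00  2.000e-03 -1.000e-03] j6~-2.49 psi -3.24
```

Emit:
move_arm(hand=[0.8, 0.8, 0.8, 0.8, 0.8, 0.8, 0.8, 0.8], offset=[[0, -0.2, -1.7], [1.5, -0.2, -1.7], [4, -0.2, -1.7], [6.5, -0.2, -1.7], [8, -0.2, -1.7], [8.8, -0.2, -1.7], [9.1, -0.2, -1.7], [9.1, -0.2, -1.7]], delta_rot=[[0.045, 0, 0], [0.045, 0, 0], [0.045, 0, 0], [0.045, 0, 0], [0.045, 0, 0], [0.045, 0, 0], [0.045, 0, 0], [0.045, 0, 0]])

```text
t: 9.2
eef_pos: [0.5576, 0.3387, 0.0079]
eef_rot: [1.281, 1.161, -1.279]
wrist_force: [1.5, 0.0, -1.7]
grip_width: 0.0326
```

```bash
python3 go.py .5573 .3406 .0045 -0.10
```

```text
t 9.2 pos [0.5576 0.3387 0.0079] psi -0.097 q [0.36 0.61 1.52 0.   1.01 0.46]
off [ 0.34 -0.05 -0.19] rot [ 0.003 -0.    -0.001] j6~0.65 psi -0.10
off [ 0.34 -0.05 -0.19] rot [-3.139e+00  1.000e-03 -1.000e-03] j6~-2.49 psi -3.24
```

Emit:
move_arm(hand=[0.8, 0.8, 0.5, 0.5, 0.5, 0.5, 0.5, 0.5], offset=[[0.2, 0, 0], [0.35, 0, 0], [0.35, 0, 0], [0.35, 0, 0], [0.35, 0, 0], [-0.5, 0, 0], [-3, 0, 0], [-7, 0, 0]], delta_rot=[[0, 0, 0], [0, 0, 0], [0, 0, 0], [0, 0, 0], [0, 0, 0], [0, 0, 0], [0, 0, 0], [0, 0, 0]])

```text
t: 10.2
eef_pos: [0.5561, 0.3381, 0.0772]
eef_rot: [1.278, 1.163, -1.283]
wrist_force: [0.6, -0.2, 0.6]
grip_width: 0.0428
```

```bash
python3 go.py .5553 -.0102 .10 1.57;python3 go.py .4384 .1348 .06 2.255
```

```text
t 10.2 pos [0.5561 0.3381 0.0772] psi -0.097 q [ 0.36  0.51  1.51 -0.    1.13  0.46]
off [-2.24  3.29 34.68] rot [1.475e+00 3.000e-03 1.000e-03] j6~1.55 psi -1.57
off [-2.24  3.29 34.68] rot [1.475e+00 3.000e-03 1.000e-03] j6~1.55 psi 4.71
t 10.2 pos [0.5561 0.3381 0.0772] psi -0.097 q [ 0.36  0.51  1.51 -0.    1.13  0.46]
off [ 1.78 -9.74 21.38] rot [0.79  0.002 0.002] j6~1.18 psi 5.40
off [ 1.78 -9.74 21.38] rot [0.79  0.002 0.002] j6~1.18 psi -0.89
```

Emit:
move_arm(hand=[0.4, 0.4, 0.4, 0.4, 0.4, 0.4, 0.4, 0.4], offset=[[-2, 0, 2], [-2.2, 0.4, 6], [-2.2, 1, 11], [-2.2, 1.5, 16], [-2.2, 2, 21], [-2.2, 2.5, 26], [-2.2, 3, 31], [-2.2, 3.3, 34.7]], delta_rot=[[0, 0, 0], [0, 0, 0], [0, 0, 0], [0, 0, 0], [0, 0, 0], [0, 0, 0], [0, 0, 0], [0, 0, 0]])

```text
t: 11.2
eef_pos: [0.5566, -0.0122, 0.1003]
eef_rot: [1.281, 1.16, -1.28]
wrist_force: [0.5, -0.3, 0.1]
grip_width: 0.0513
```

```bash
python3 go.py .5553 -.0102 .006 -0.1
```

```text
t 11.2 pos [ 0.5566 -0.0122  0.1003] psi -0.098 q [-0.23  0.29  1.76 -0.    1.09 -0.14]
off [ 9.43 -0.17 -0.19] rot [ 0.002  0.    -0.001] j6~0.08 psi -0.10
off [ 9.43 -0.17 -0.19] rot [-3.14e+00  2.00e-03  1.00e-03] j6~-3.06 psi -3.24
```

Emit:
move_arm(hand=[0.4, 0.4, 0.4, 0.4, 0.4, 0.4, 0.4, 0.4], offset=[[1, -0.1, 0], [3, -0.1, 0], [5, -0.1, 0], [7, -0.1, 0], [8.5, -0.1, 0], [9.2, -0.1, 0], [9.4, -0.1, 0], [9.4, -0.1, 0]], delta_rot=[[0, 0, 0], [0, 0, 0], [0, 0, 0], [0, 0, 0], [0, 0, 0], [0, 0, 0], [0, 0, 0], [0, 0, 0]])

```text
t: 12.2
eef_pos: [0.5558, -0.0099, 0.0058]
eef_rot: [1.28, 1.161, -1.28]
wrist_force: [0.2, -0.1, 0.1]
grip_width: 0.0514
```

```bash
python3 go.py .5553 -.0102 .006 -0.1
```

```text
t 12.2 pos [ 0.5558 -0.0099  0.0058] psi -0.097 q [-0.23  0.45  1.78 -0.    0.91 -0.13]
off [-0.02 -0.05  0.03] rot [ 0.003  0.    -0.001] j6~0.08 psi -0.10
off [-0.02 -0.05  0.03] rot [-3.138e+00  1.000e-03  0.000e+00] j6~-3.06 psi -3.24
```

Emit:
move_arm(hand=[0.5, 0.6, 0.7, 0.7, 0.7, 0.7, 0.7, 0.7], offset=[[0, 0, 0], [0, 0, 0], [0, 0, 0], [0, 0, 0], [0, 0, 0], [0, 0, 0], [-1, 0, 0], [-3, 0, 0]], delta_rot=[[0, 0, 0], [0, 0, 0], [0, 0, 0], [0, 0, 0], [0, 0, 0], [0, 0, 0], [0, 0, 0], [0, 0, 0]], grip_force=40)

```text
t: 13.2
eef_pos: [0.5545, -0.0097, 0.0353]
eef_rot: [1.28, 1.163, -1.282]
wrist_force: [0.4, -0.3, -0.5]
grip_width: 0.0342
```

```bash
python3 go.py .4697 .3494 .10 -0.1
```

```text
t 13.2 pos [ 0.5545 -0.0097  0.0353] psi -0.097 q [-0.23  0.4   1.78  0.    0.97 -0.13]
off [ -6.44 -11.94 -34.92] rot [ 0.003 -0.     0.002] j6~0.74 psi -0.10
off [ -6.44 -11.94 -34.92] rot [-3.139e+00 -3.000e-03 -0.000e+00] j6~-2.40 psi -3.24
```

Emit:
move_arm(hand=[0.7, 0.7, 0.7, 0.7, 0.7, 0.7, 0.7, 0.7], offset=[[-3, -0.7, -2], [-6, -2, -6], [-6.4, -4, -11], [-6.4, -6, -17], [-6.4, -8, -23], [-6.4, -10, -29], [-6.4, -11.6, -34], [-6.4, -11.9, -34.9]], delta_rot=[[0, 0, 0], [0, 0, 0], [0, 0, 0], [0, 0, 0], [0, 0, 0], [0, 0, 0], [0, 0, 0], [0, 0, 0]])

```text
t: 14.2
eef_pos: [0.4695, 0.3521, 0.0999]
eef_rot: [1.278, 1.164, -1.276]
wrist_force: [0.6, -1.2, 0.4]
grip_width: 0.0342
```

```bash
python3 go.py .4697 .3494 .01 -0.1
```

```text
t 14.2 pos [0.4695 0.3521 0.0999] psi -0.093 q [0.44 0.35 1.68 0.   1.11 0.53]
off [8.99 0.04 0.27] rot [ 0.007 -0.001 -0.   ] j6~0.74 psi -0.10
off [8.99 0.04 0.27] rot [-3.134e+00  1.000e-03 -1.000e-03] j6~-2.40 psi -3.24
```

Emit:
move_arm(hand=[0.7, 0.7, 0.7, 0.7, 0.7, 0.7, 0.7, 0.7], offset=[[0.5, 0, 0], [2.5, 0, 0], [4.5, 0, 0], [6.5, 0, 0], [8, 0, 0], [8.6, 0, 0], [8.9, 0, 0], [8.9, 0, 0]], delta_rot=[[0, 0, 0], [0, 0, 0], [0, 0, 0], [0, 0, 0], [0, 0, 0], [0, 0, 0], [0, 0, 0], [0, 0, 0]])

```text
t: 15.2
eef_pos: [0.4712, 0.3493, 0.0109]
eef_rot: [1.281, 1.161, -1.279]
wrist_force: [-0.2, -1.2, -0.4]
grip_width: 0.0347
```

```bash
python3 go.py .4697 .3494 .0098 -0.1
```

```text
t 15.2 pos [0.4712 0.3493 0.0109] psi -0.097 q [0.44 0.49 1.7  0.   0.95 0.53]
off [ 0.11 -0.15  0.01] rot [ 0.003 -0.001 -0.001] j6~0.74 psi -0.10
off [ 0.11 -0.15  0.01] rot [-3.138e+00  2.000e-03 -1.000e-03] j6~-2.40 psi -3.24
```

Emit:
move_arm(hand=[0.7, 0.7, 0.48, 0.48, 0.48, 0.48, 0.48, 0.48], offset=[[0.05, 0, 0], [0.1, 0, 0], [0.1, 0, 0], [0.1, 0, 0], [0.1, 0, 0], [-1, 0, 0], [-4, 0, 0], [-8, 0, 0]], delta_rot=[[0, 0, 0], [0, 0, 0], [0, 0, 0], [0, 0, 0], [0, 0, 0], [0, 0, 0], [0, 0, 0], [0, 0, 0]])

```text
t: 16.2
eef_pos: [0.4701, 0.3486, 0.0909]
eef_rot: [1.279, 1.162, -1.282]
wrist_force: [-0.2, 0.3, -0.1]
grip_width: 0.0443
```

```bash
python3 go.py .4384 .1348 .08 2.255
```

```text
t 16.2 pos [0.4701 0.3486 0.0909] psi -0.097 q [ 0.44  0.37  1.68 -0.    1.09  0.53]
off [ 1.12 -1.08 21.59] rot [0.79  0.002 0.001] j6~1.18 psi -0.89
off [ 1.12 -1.08 21.59] rot [0.79  0.002 0.001] j6~1.18 psi 5.40
```

```bash
python3 - <<'E'
from fit import *
V=[viewer.grab_frame("top"),viewer.grab_frame("scene")]
r,e=fit("lift_mid",V,(.4384,.1348),[.4,.8]);print(r,e)
out=[]
for p in V:
    c=proj(p,[[.438,.135,.02]])[0].astype(int);x0,y0=c-40
    im=cv2.resize(p["frame"][y0:y0+80,x0:x0+80],(400,400),interpolation=cv2.INTER_CUBIC)[:,:,::-1].copy()
    m=render(p,M["lift_mid"],[.4384,.1348,.6837])[y0*4:y0*4+320,x0*4:x0*4+320]
    m=cv2.resize(m.astype(np.uint8),(400,400));cv2.drawContours(im,cv2.findContours(m,0,2)[0],-1,(0,0,255),1);out.append(im)
cv2.imwrite("pics/l.png",np.hstack(out))
E
```

```text
[0.43925066 0.1339608  0.67439586 0.75856345] [array([0.43997258, 0.13445927, 0.67482741, 0.73028354]), array([0.43877722, 0.13409557, 0.68017155, 0.79977788])]
```

View pics/l.png

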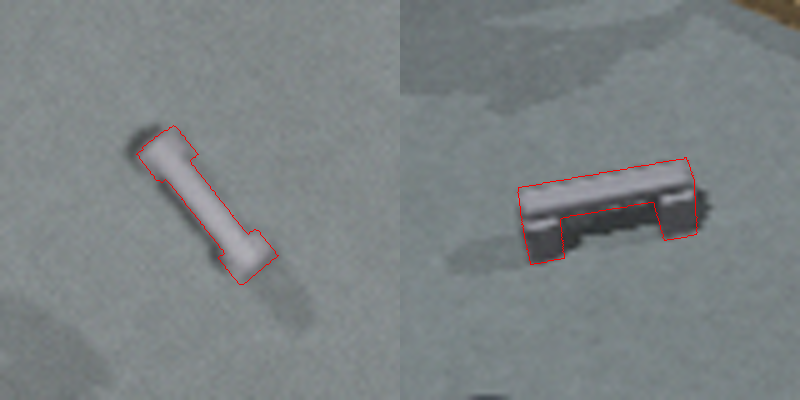

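The outlines (left top view around (207,205), right scene view around (608,210)) match the handle in both cameras, so I'm using (0.4387, 0.1345, yaw 0.68).

Emit:
move_arm(hand=[0.48, 0.48, 0.48, 0.48, 0.48, 0.48, 0.48, 0.48], offset=[[0, 0, 3], [0.5, -0.5, 8], [1, -1, 13], [1, -1, 18], [1, -1, 21.6], [1, -1, 21.6], [1, -1, 21.6], [1, -1, 21.6]], delta_rot=[[0.1, 0, 0], [0.25, 0, 0], [0.4, 0, 0], [0.55, 0, 0], [0.7, 0, 0], [0.79, 0, 0], [0.79, 0, 0], [0.79, 0, 0]])

```text
t: 17.4
eef_pos: [0.4394, 0.1352, 0.0799]
eef_rot: [1.824, 0.652, -1.826]
wrist_force: [0.1, -0.1, 0.2]
grip_width: 0.0451
```

```bash
python3 go.py .4387 .1345 .01 2.255
```

```text
t 17.4 pos [0.4394 0.1352 0.0799] psi -0.885 q [0.04 0.13 2.01 0.   1.   0.92]
off [6.99 0.01 0.1 ] rot [0.002 0.001 0.001] j6~1.18 psi -0.89
off [6.99 0.01 0.1 ] rot [0.002 0.001 0.001] j6~1.18 psi 5.40
```

Emit:
move_arm(hand=[0.48, 0.48, 0.48, 0.48, 0.48, 0.9, 0.9, 0.9], offset=[[2, 0, 0.1], [4, 0, 0.1], [6, 0, 0.1], [6.8, 0, 0.1], [7, 0, 0.1], [7, 0, 0.1], [7, 0, 0.1], [7, 0, 0.1]], delta_rot=[[0, 0, 0], [0, 0, 0], [0, 0, 0], [0, 0, 0], [0, 0, 0], [0, 0, 0], [0, 0, 0], [0, 0, 0]], grip_force=50)

```text
t: 18.4
eef_pos: [0.4398, 0.1344, 0.0111]
eef_rot: [1.827, 0.649, -1.824]
wrist_force: [-0.4, -0.0, 4.5]
grip_width: 0.0132
```

```bash
python3 go.py .5023 -.3431 .10 -0.175
```

```text
t 18.4 pos [0.4398 0.1344 0.0111] psi -0.887 q [0.04 0.27 2.03 0.   0.84 0.92]
off [-8.89 40.97 25.31] rot [-0.712 -0.001 -0.001] j6~-0.42 psi -0.17
off [-8.89 40.97 25.31] rot [ 2.43e+00 -2.00e-03  1.00e-03] j6~2.72 psi -3.32
```

Emit:
move_arm(hand=[0.9, 0.9, 0.9, 0.9, 0.9, 0.9, 0.9, 0.9], offset=[[-1.5, 0, 0], [-4.5, 1, 0.6], [-7.5, 4, 2.5], [-8.9, 8.5, 5.2], [-8.9, 13.5, 8.3], [-8.9, 18.5, 11.4], [-8.9, 23.5, 14.5], [-8.9, 28.5, 17.6]], delta_rot=[[0, 0, 0], [0, 0, 0], [-0.1, 0, 0], [-0.25, 0, 0], [-0.4, 0, 0], [-0.55, 0, 0], [-0.65, 0, 0], [-0.712, 0, 0]])

```text
t: 19.4
eef_pos: [0.4827, -0.1998, 0.1004]
eef_rot: [1.335, 1.122, -1.335]
wrist_force: [0.7, 0.1, -1.7]
grip_width: 0.0132
```

```bash
python3 go.py .5023 -.3431 .10 -0.175
```

```text
t 19.4 pos [ 0.4827 -0.1998  0.1004] psi -0.173 q [-0.62  0.22  1.84  0.    1.07 -0.45]
off [ 0.05  4.39 13.78] rot [ 0.002  0.    -0.001] j6~-0.42 psi -0.17
off [ 0.05  4.39 13.78] rot [-3.139e+00  1.000e-03  0.000e+00] j6~-3.57 psi -3.32
```

Emit:
move_arm(hand=[0.9, 0.9, 0.9, 0.9, 0.9, 0.9, 0.9, 0.9], offset=[[0, 1.3, 4], [0, 2.6, 8], [0, 4, 12], [0, 4.4, 13.8], [1, 4.4, 13.8], [3, 4.4, 13.8], [5, 4.4, 13.8], [5.5, 4.4, 13.8]], delta_rot=[[0, 0, 0], [0, 0, 0], [0, 0, 0], [0, 0, 0], [0, 0, 0], [0, 0, 0], [0, 0, 0], [0, 0, 0]])

```text
t: 20.4
eef_pos: [0.5007, -0.3389, 0.0414]
eef_rot: [1.337, 1.127, -1.338]
wrist_force: [0.4, 0.2, -1.7]
grip_width: 0.0129
```

```bash
python3 go.py .5023 -.3431 .0155 -0.175
```

```text
t 20.4 pos [ 0.5007 -0.3389  0.0414] psi -0.174 q [-0.79  0.48  1.65  0.    1.02 -0.62]
off [2.59 0.24 0.39] rot [ 0.001 -0.003  0.004] j6~-0.42 psi -0.17
off [2.59 0.24 0.39] rot [-3.141 -0.006 -0.005] j6~-3.57 psi -3.32
```

Emit:
move_arm(hand=[0.9, 0.9, 0.9, 0.9, 0.9, 0.6, 0.6, 0.6], offset=[[0.6, 0.2, 0.3], [1.4, 0.2, 0.3], [2.2, 0.2, 0.3], [2.5, 0.2, 0.3], [2.6, 0.2, 0.3], [2.6, 0.2, 0.3], [2.6, 0.2, 0.3], [2.6, 0.2, 0.3]], delta_rot=[[0, 0, 0], [0, 0, 0], [0, 0, 0], [0, 0, 0], [0, 0, 0], [0, 0, 0], [0, 0, 0], [0, 0, 0]])

```text
t: 21.4
eef_pos: [0.5037, -0.3448, 0.0188]
eef_rot: [1.337, 1.121, -1.337]
wrist_force: [0.0, -0.4, -0.5]
grip_width: 0.0341
```

```bash
python3 go.py .4525 -.0033 .10 -0.175
```

```text
t 21.4 pos [ 0.5037 -0.3448  0.0188] psi -0.175 q [-0.79  0.52  1.64 -0.    0.98 -0.62]
off [ -8.14 -10.98 -32.74] rot [ 0.     0.    -0.001] j6~0.17 psi -0.17
off [ -8.14 -10.98 -32.74] rot [-3.142e+00  1.000e-03  1.000e-03] j6~-2.97 psi -3.32
```

Emit:
move_arm(hand=[0.6, 0.6, 0.6, 0.34, 0.34, 0.34, 0.34, 0.34], offset=[[-2, 0, 0], [-6, 0, 0], [-8, -1, -4], [-8.1, -3, -10], [-8.1, -5, -16], [-8.1, -7.3, -22], [-8.1, -9.3, -28], [-8.1, -11, -32.7]], delta_rot=[[0, 0, 0], [0.1, 0, 0], [0.28, 0, 0], [0.46, 0, 0], [0.64, 0, 0], [0.82, 0, 0], [1.0, 0, 0], [1.18, 0, 0]])

```text
t: 22.4
eef_pos: [0.4535, -0.0069, 0.1011]
eef_rot: [2.101, 0.243, -2.096]
wrist_force: [0.6, 0.2, -0.9]
grip_width: 0.0564
```

```bash
python3 go.py .4525 -.0033 .03 -1.745
```

```text
t 22.4 pos [ 0.4535 -0.0069  0.1011] psi -1.339 q [-0.28  0.08  2.02  0.    1.05  1.06]
off [ 7.11 -0.38  0.03] rot [-2.736e+00  1.000e-03 -4.000e-03] j6~-1.40 psi -4.89
off [ 7.11 -0.38  0.03] rot [-2.736e+00  1.000e-03 -4.000e-03] j6~-1.40 psi 1.40
```

Emit:
move_arm(hand=[0.34, 0.34, 0.34, 0.34, 0.34, 0.34, 0.34, 0.34], offset=[[0.5, -0.2, 0], [2, -0.2, 0], [3.5, -0.2, 0], [5, -0.2, 0], [6.5, -0.2, 0], [7, -0.2, 0], [7, -0.2, 0], [7, -0.2, 0]], delta_rot=[[0.15, 0, 0], [0.3, 0, 0], [0.405, 0, 0], [0.405, 0, 0], [0.405, 0, 0], [0.405, 0, 0], [0.405, 0, 0], [0.405, 0, 0]])

```text
t: 23.4
eef_pos: [0.4532, -0.0068, 0.0298]
eef_rot: [-2.135, 0.179, 2.133]
wrist_force: [-0.8, -0.6, 0.3]
grip_width: 0.0563
```

```bash
python3 go.py .4525 -.0033 .001 -1.745
```

```text
t 23.4 pos [ 0.4532 -0.0068  0.0298] psi -1.738 q [-0.28  0.22  2.04 -0.    0.88  1.46]
off [ 2.88 -0.33  0.13] rot [-3.135e+00  0.000e+00 -1.000e-03] j6~-1.40 psi -4.89
off [ 2.88 -0.33  0.13] rot [-3.135e+00  0.000e+00 -1.000e-03] j6~-1.40 psi 1.40
```

Emit:
move_arm(hand=[0.34, 0.34, 0.34, 0.34, 0.34, 0.34, 0.34, 0.34], offset=[[0, -0.33, 0.1], [0.5, -0.33, 0.1], [1.2, -0.33, 0.1], [1.9, -0.33, 0.1], [2.5, -0.33, 0.1], [2.8, -0.33, 0.1], [2.9, -0.33, 0.1], [2.9, -0.33, 0.1]], delta_rot=[[0, 0, 0], [0, 0, 0], [0, 0, 0], [0, 0, 0], [0, 0, 0], [0, 0, 0], [0, 0, 0], [0, 0, 0]])

```text
t: 24.4
eef_pos: [0.4524, -0.0032, 0.0004]
eef_rot: [-2.134, 0.18, 2.134]
wrist_force: [1.3, 0.3, 0.1]
grip_width: 0.0566
```

Emit:
move_arm(hand=[0.45, 0.5, 0.6, 0.6, 0.6, 0.6, 0.6, 0.6], offset=[[0, 0, 0], [0, 0, 0], [0, 0, 0], [0, 0, 0], [0, 0, 0], [0, 0, 0], [0, 0, 0], [0, 0, 0]], delta_rot=[[0, 0, 0], [0, 0, 0], [0, 0, 0], [0, 0, 0], [0, 0, 0], [0, 0, 0], [0, 0, 0], [0, 0, 0]], grip_force=40)

```text
t: 25.4
eef_pos: [0.4526, -0.0033, 0.0009]
eef_rot: [-2.134, 0.18, 2.134]
wrist_force: [-2.7, 0.6, 5.2]
grip_width: 0.0427
```

```bash
python3 go.py .4225 -.329 .10 -1.745
```

```text
t 25.4 pos [ 0.4526 -0.0033  0.0009] psi -1.739 q [-0.27  0.28  2.05 -0.    0.82  1.47]
off [-9.9  32.62 -2.47] rot [ 0.006 -0.    -0.   ] j6~1.08 psi -1.75
off [-9.9  32.62 -2.47] rot [-3.135e+00  0.000e+00 -1.000e-03] j6~-2.06 psi -4.89
```

Emit:
move_arm(hand=[0.6, 0.6, 0.6, 0.6, 0.6, 0.6, 0.6, 0.6], offset=[[-1.5, 0, 0], [-5, 0, 0], [-8.5, 3, -0.2], [-9.9, 8.5, -0.6], [-9.9, 15, -1.1], [-9.9, 21.5, -1.6], [-9.9, 28, -2.1], [-9.9, 32.6, -2.5]], delta_rot=[[0, 0, 0], [0, 0, 0], [0, 0, 0], [0, 0, 0], [0, 0, 0], [0, 0, 0], [0, 0, 0], [0, 0, 0]])

```text
t: 26.4
eef_pos: [0.4221, -0.3313, 0.1005]
eef_rot: [-2.135, 0.181, 2.133]
wrist_force: [0.9, -0.4, -1.5]
grip_width: 0.0425
```

```bash
python3 go.py .4225 -.329 .0055 -1.745
```

```text
t 26.4 pos [ 0.4221 -0.3313  0.1005] psi -1.74 q [-0.89  0.25  1.81  0.    1.08  0.85]
off [ 9.5  -0.24  0.01] rot [ 0.005 -0.001 -0.001] j6~1.08 psi -1.75
off [ 9.5  -0.24  0.01] rot [-3.136e+00  1.000e-03 -2.000e-03] j6~-2.06 psi -4.89
```

Emit:
move_arm(hand=[0.6, 0.6, 0.6, 0.6, 0.6, 0.6, 0.6, 0.6], offset=[[0.5, 0, 0], [2.5, 0, 0], [4.5, 0, 0], [6.5, 0, 0], [8, 0, 0], [8.8, 0, 0], [9.2, 0, 0], [9.2, 0, 0]], delta_rot=[[0, 0, 0], [0, 0, 0], [0, 0, 0], [0, 0, 0], [0, 0, 0], [0, 0, 0], [0, 0, 0], [0, 0, 0]])

```text
t: 27.4
eef_pos: [0.4227, -0.3289, 0.0076]
eef_rot: [-2.134, 0.18, 2.134]
wrist_force: [-1.0, 0.3, -1.2]
grip_width: 0.0421
```

```bash
python3 go.py .4225 -.329 .005 -1.745
```

```text
t 27.4 pos [ 0.4227 -0.3289  0.0076] psi -1.739 q [-0.88  0.41  1.84  0.    0.89  0.86]
off [0.26 0.02 0.02] rot [ 0.006 -0.    -0.   ] j6~1.08 psi -1.75
off [0.26 0.02 0.02] rot [-3.135  0.    -0.   ] j6~-2.06 psi -4.89
```

Emit:
move_arm(hand=[0.6, 0.6, 0.6, 0.38, 0.38, 0.38, 0.38, 0.38], offset=[[0.15, 0, 0], [0.25, 0, 0], [0.25, 0, 0], [0.25, 0, 0], [0.25, 0, 0], [0.25, 0, 0], [-2, 0, 0], [-6, 0, 0]], delta_rot=[[0, 0, 0], [0, 0, 0], [0, 0, 0], [0, 0, 0], [0, 0, 0], [0, 0, 0], [0, 0, 0], [0, 0, 0]])

```text
t: 28.4
eef_pos: [0.4215, -0.3276, 0.0666]
eef_rot: [-2.13, 0.176, 2.135]
wrist_force: [-0.2, 0.0, 0.2]
grip_width: 0.0529
```

```bash
python3 go.py .681 .0532 .15 -1.745;python3 go.py .681 .0532 .15 0
```

```text
t 28.4 pos [ 0.4215 -0.3276  0.0666] psi -1.739 q [-0.88  0.31  1.83  0.    1.01  0.86]
off [ -8.29 -41.9  -19.19] rot [-3.135 -0.004  0.005] j6~-1.32 psi -4.89
off [ -8.29 -41.9  -19.19] rot [-3.135 -0.004  0.005] j6~-1.32 psi 1.40
t 28.4 pos [ 0.4215 -0.3276  0.0666] psi -1.739 q [-0.88  0.31  1.83  0.    1.01  0.86]
off [ -8.29 -41.9  -19.19] rot [-1.739 -0.     0.004] j6~0.08 psi 0.00
off [ -8.29 -41.9  -19.19] rot [1.403 0.004 0.   ] j6~3.22 psi -3.14
```

Emit:
move_arm(hand=[0.38, 0.5, 0.5, 0.5, 0.5, 0.5, 0.5, 0.5], offset=[[-3, 0, 0], [-6, -4, -1.8], [-8.3, -9, -4.1], [-8.3, -14, -6.4], [-8.3, -19, -8.7], [-8.3, -24, -11], [-8.3, -29, -13.3], [-8.3, -34, -15.6]], delta_rot=[[0, 0, 0], [0, 0, 0], [0, 0, 0], [0, 0, 0], [0, 0, 0], [0, 0, 0], [0, 0, 0], [0, 0, 0]])

```text
t: 29.4
eef_pos: [0.634, -0.018, 0.1505]
eef_rot: [-2.134, 0.18, 2.134]
wrist_force: [0.3, -0.5, 0.3]
grip_width: 0.0428
```

```bash
python3 go.py .6805 .0535 .13 -1.74
```

```text
t 29.4 pos [ 0.634  -0.018   0.1505] psi -1.739 q [-0.22  0.39  1.52 -0.    1.24  1.52]
off [ 2.05 -7.83 -3.39] rot [-3.14  0.   -0.  ] j6~-1.32 psi -4.88
off [ 2.05 -7.83 -3.39] rot [-3.14  0.   -0.  ] j6~-1.32 psi 1.40
```

Emit:
move_arm(hand=[0.5, 0.5, 0.5, 0.5, 0.5, 0.5, 0.5, 0.5], offset=[[0, -2, -0.9], [0, -5, -2.2], [0, -7, -3], [0, -7.8, -3.4], [1, -7.8, -3.4], [2, -7.8, -3.4], [2, -7.8, -3.4], [2, -7.8, -3.4]], delta_rot=[[0, 0, 0], [0, 0, 0], [0, 0, 0], [0, 0, 0], [0, 0, 0], [0, 0, 0], [0, 0, 0], [0, 0, 0]])

```text
t: 30.4
eef_pos: [0.6796, 0.051, 0.1303]
eef_rot: [-2.133, 0.18, 2.134]
wrist_force: [-0.3, 0.4, -0.8]
grip_width: 0.0427
```

```bash
python3 go.py .6805 .0535 .022 -1.74
```

```text
t 30.4 pos [0.6796 0.051  0.1303] psi -1.739 q [-0.1   0.51  1.39 -0.    1.24  1.64]
off [10.83 -0.26 -0.05] rot [-3.141  0.     0.   ] j6~-1.32 psi -4.88
off [10.83 -0.26 -0.05] rot [-3.141  0.     0.   ] j6~-1.32 psi 1.40
```

Emit:
move_arm(hand=[0.5, 0.5, 0.5, 0.5, 0.5, 0.5, 0.5, 0.5], offset=[[0, -0.25, -0.05], [1.5, -0.25, -0.05], [3, -0.25, -0.05], [4.5, -0.25, -0.05], [5.5, -0.25, -0.05], [6.5, -0.25, -0.05], [7, -0.25, -0.05], [7.2, -0.25, -0.05]], delta_rot=[[0, 0, 0], [0, 0, 0], [0, 0, 0], [0, 0, 0], [0, 0, 0], [0, 0, 0], [0, 0, 0], [0, 0, 0]])

```text
t: 31.4
eef_pos: [0.6807, 0.0539, 0.0582]
eef_rot: [-2.134, 0.18, 2.134]
wrist_force: [1.1, 0.0, 0.4]
grip_width: 0.0426
```

```bash
python3 go.py .6805 .0535 .022 -1.74; python3 - <<'E'
from h import *
out=[]
for c in("top","scene"):
    p=viewer.grab_frame(c);x,y=proj(p,[[.68,.06,.07]])[0].astype(int)
    out.append(cv2.resize(p["frame"][y-40:y+40,x-40:x+40],(400,400),interpolation=cv2.INTER_CUBIC))
cv2.imwrite("pics/wg.png",np.hstack(out)[:,:,::-1])
E
```

```text
t 31.4 pos [0.6807 0.0539 0.0582] psi -1.739 q [-0.09  0.59  1.42 -0.    1.12  1.64]
off [3.62 0.05 0.01] rot [-3.14  0.    0.  ] j6~-1.32 psi -4.88
off [3.62 0.05 0.01] rot [-3.14  0.    0.  ] j6~-1.32 psi 1.40
```

View pics/wg.png

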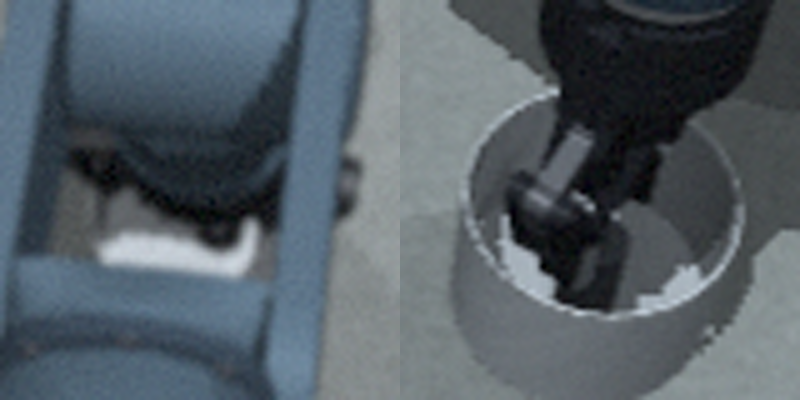

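The scene crop shows the fingers inside the tin mouth around (590,240), clear of the rim.

Emit:
move_arm(hand=[0.5, 0.5, 0.5, 0.5, 0.5, 0.5, 0.5, 0.5], offset=[[0.6, 0, 0], [1.2, 0, 0], [1.8, 0, 0], [2.4, 0, 0], [3, 0, 0], [3.4, 0, 0], [3.6, 0, 0], [3.6, 0, 0]], delta_rot=[[0, 0, 0], [0, 0, 0], [0, 0, 0], [0, 0, 0], [0, 0, 0], [0, 0, 0], [0, 0, 0], [0, 0, 0]])

```text
t: 32.5
eef_pos: [0.6818, 0.0538, 0.0283]
eef_rot: [-2.137, 0.181, 2.133]
wrist_force: [-16.7, 2.4, 35.0]
grip_width: 0.0428
```

Emit:
move_arm(hand=[0.6, 0.7, 0.8, 0.8, 0.8, 0.8, 0.8, 0.8], offset=[[0, 0, 0], [0, 0, 0], [0, 0, 0], [0, 0, 0], [0, 0, 0], [0, 0, 0], [0, 0, 0], [0, 0, 0]], delta_rot=[[0, 0, 0], [0, 0, 0], [0, 0, 0], [0, 0, 0], [0, 0, 0], [0, 0, 0], [0, 0, 0], [0, 0, 0]], grip_force=70)

```text
t: 33.5
eef_pos: [0.6833, 0.0538, 0.0255]
eef_rot: [-2.14, 0.179, 2.128]
wrist_force: [-0.1, 1.2, 12.4]
grip_width: 0.0242
```

Emit:
move_arm(hand=[0.8, 0.8, 0.8, 0.8, 0.8, 0.8, 0.8, 0.8], offset=[[-0.3, 0, 0], [-1, 0, 0], [-2.5, 0, 0], [-4.5, 0, 0], [-6.5, 0, 0], [-9, 0, 0], [-11.5, 0, 0], [-13, 0, 0]], delta_rot=[[0, 0, 0], [0, 0, 0], [0, 0, 0], [0, 0, 0], [0, 0, 0], [0, 0, 0], [0, 0, 0], [0, 0, 0]])

```text
t: 34.5
eef_pos: [0.6817, 0.0539, 0.1555]
eef_rot: [-2.138, 0.179, 2.13]
wrist_force: [-0.7, 0.1, -2.5]
grip_width: 0.0241
```

```bash
python3 go.py .5821 -.3572 .15 -1.745; python3 - <<'E'
from h import *
out=[]
for c in("top","scene"):
    p=viewer.grab_frame(c);x,y=proj(p,[[.68,.06,.13]])[0].astype(int);y=max(y,50)
    out.append(cv2.resize(p["frame"][y-50:y+50,x-50:x+50],(400,400),interpolation=cv2.INTER_CUBIC))
cv2.imwrite("pics/wl.png",np.hstack(out)[:,:,::-1])
E
```

```text
t 34.5 pos [0.6817 0.0539 0.1555] psi -1.739 q [-0.09  0.48  1.38  0.    1.28  1.64]
off [ 0.53 42.2   2.95] rot [ 0.006 -0.003  0.   ] j6~1.19 psi -1.75
off [ 0.53 42.2   2.95] rot [-3.135 -0.    -0.005] j6~-1.95 psi -4.89
```

View pics/wl.png

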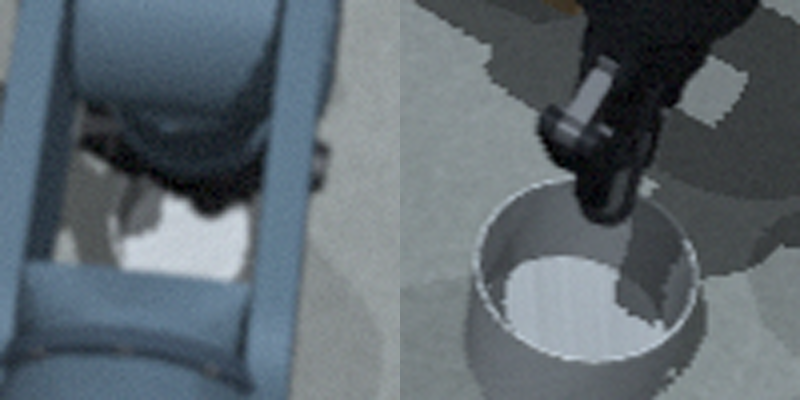

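The tin is now empty (floor visible at (570,300)) and the weight hangs in the fingers (605,205).

Emit:
move_arm(hand=[0.8, 0.8, 0.8, 0.8, 0.8, 0.8, 0.8, 0.8], offset=[[0, 2, 0.1], [0, 7, 0.5], [0, 13, 0.9], [0, 19, 1.3], [0, 25, 1.7], [0.5, 31, 2.2], [0.5, 37, 2.6], [0.5, 40, 2.8]], delta_rot=[[0, 0, 0], [0, 0, 0], [0, 0, 0], [0, 0, 0], [0, 0, 0], [0, 0, 0], [0, 0, 0], [0, 0, 0]])

```text
t: 35.6
eef_pos: [0.5832, -0.3398, 0.1456]
eef_rot: [-2.129, 0.183, 2.134]
wrist_force: [-0.0, 0.9, -2.3]
grip_width: 0.0244
```

```bash
python3 go.py .5821 -.3572 .04 -1.745
```

```text
t 35.6 pos [ 0.5832 -0.3398  0.1456] psi -1.742 q [-0.7   0.48  1.4  -0.    1.26  1.04]
off [10.56  1.74 -0.22] rot [0.003 0.003 0.   ] j6~1.19 psi -1.75
off [10.56  1.74 -0.22] rot [-3.139 -0.     0.004] j6~-1.95 psi -4.89
```

Emit:
move_arm(hand=[0.8, 0.8, 0.8, 0.8, 0.8, 0.8, 0.8, 0.8], offset=[[0, 1.2, 0], [1, 1.7, -0.2], [3, 1.7, -0.2], [5.5, 1.7, -0.2], [8, 1.7, -0.2], [9.5, 1.7, -0.2], [10.3, 1.7, -0.2], [10.3, 1.7, -0.2]], delta_rot=[[0, 0, 0], [0, 0, 0], [0, 0, 0], [0, 0, 0], [0, 0, 0], [0, 0, 0], [0, 0, 0], [0, 0, 0]])

```text
t: 36.6
eef_pos: [0.5853, -0.3523, 0.0439]
eef_rot: [-2.133, 0.178, 2.135]
wrist_force: [0.5, -0.1, -3.5]
grip_width: 0.024
```

```bash
python3 go.py .5821 -.3572 .0255 -1.745;python3 - <<'E'
from h import *
out=[]
for c in("top","scene"):
    p=viewer.grab_frame(c);x,y=proj(p,[[.56,-.35,.03]])[0].astype(int);y=min(y,350);h=60
    out.append(cv2.resize(p["frame"][y-h:y+h,x-h:x+h],(400,400),interpolation=cv2.INTER_CUBIC))
cv2.imwrite("pics/wt.png",np.hstack(out)[:,:,::-1])
E
```

```text
t 36.6 pos [ 0.5853 -0.3523  0.0439] psi -1.738 q [-0.72  0.61  1.42  0.    1.1   1.02]
off [1.84 0.54 0.24] rot [0.007 0.001 0.   ] j6~1.19 psi -1.75
off [1.84 0.54 0.24] rot [-3.135e+00 -1.000e-03  1.000e-03] j6~-1.95 psi -4.89
```

View pics/wt.png

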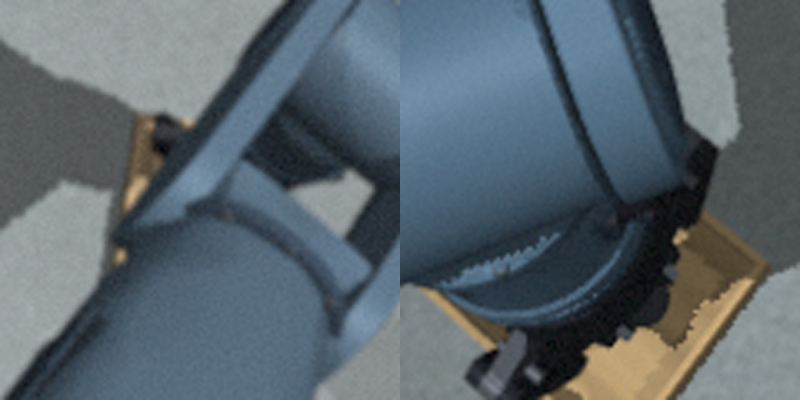

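The arm hides the weight in both crops, so I'll feel for the floor.

Emit:
move_arm(hand=[0.8, 0.8, 0.8, 0.8, 0.8, 0.8, 0.8, 0.8], offset=[[0.2, 0.5, 0.2], [0.5, 0.5, 0.2], [0.8, 0.5, 0.2], [1.1, 0.5, 0.2], [1.4, 0.5, 0.2], [1.6, 0.5, 0.2], [1.7, 0.5, 0.2], [1.7, 0.5, 0.2]], delta_rot=[[0, 0, 0], [0, 0, 0], [0, 0, 0], [0, 0, 0], [0, 0, 0], [0, 0, 0], [0, 0, 0], [0, 0, 0]])

```text
t: 37.7
eef_pos: [0.5826, -0.3574, 0.0273]
eef_rot: [-2.134, 0.179, 2.134]
wrist_force: [-0.7, -0.3, -3.2]
grip_width: 0.0241
```

Emit:
move_arm(hand=[0.8, 0.8, 0.8, 0.8, 0.8, 0.8, 0.8, 0.8], offset=[[0.05, 0, 0], [0.1, 0, 0], [0.15, 0, 0], [0.2, 0, 0], [0.25, 0, 0], [0.25, 0, 0], [0.25, 0, 0], [0.25, 0, 0]], delta_rot=[[0, 0, 0], [0, 0, 0], [0, 0, 0], [0, 0, 0], [0, 0, 0], [0, 0, 0], [0, 0, 0], [0, 0, 0]])

```text
t: 38.7
eef_pos: [0.5826, -0.3575, 0.0255]
eef_rot: [-2.134, 0.18, 2.134]
wrist_force: [-2.9, 1.4, 5.7]
grip_width: 0.0242
```

Floor contact is felt at z = 0.0255, as predicted. Releasing.

Emit:
move_arm(hand=[0.7, 0.6, 0.5, 0.5, 0.5, 0.5, 0.5, 0.5], offset=[[0, 0, 0], [0, 0, 0], [0, 0, 0], [0, 0, 0], [0, 0, 0], [-1, 0, 0], [-3, 0, 0], [-6, 0, 0]], delta_rot=[[0, 0, 0], [0, 0, 0], [0, 0, 0], [0, 0, 0], [0, 0, 0], [0, 0, 0], [0, 0, 0], [0, 0, 0]])

```text
t: 39.7
eef_pos: [0.5824, -0.3573, 0.0862]
eef_rot: [-2.133, 0.179, 2.134]
wrist_force: [1.0, 0.2, -0.1]
grip_width: 0.0424
```

Emit:
move_arm(hand=[0.5, 0.5, 0.5, 0.5, 0.5, 0.5, 0.5, 0.5], offset=[[-3, 0, 0], [-7, 0, 0], [-10, -3, 0], [-12, -8, 0], [-12, -14, 0], [-12, -20, 0], [-12, -26, 0], [-12, -30, 0]], delta_rot=[[0, 0, 0], [0, 0, 0], [0, 0, 0], [0, 0, 0], [0, 0, 0], [0, 0, 0], [0, 0, 0], [0, 0, 0]])

```text
t: 40.7
eef_pos: [0.6332, -0.0589, 0.2072]
eef_rot: [-2.138, 0.178, 2.132]
wrist_force: [0.0, -0.1, 0.9]
grip_width: 0.0428
```

Emit:
move_arm(hand=[0.5, 0.5, 0.5, 0.5, 0.5, 0.5, 0.5, 0.5], offset=[[-3, 0, -3], [-4, 0, -6], [-4, 0, -9], [-4, 0, -12], [-4, 0, -15], [-4, 0, -18], [-4, 0, -18], [-4, 0, -18]], delta_rot=[[0, 0, 0], [0, 0, 0], [0, 0, 0], [0, 0, 0], [0, 0, 0], [0, 0, 0], [0, 0, 0], [0, 0, 0]])

```text
t: 41.7
eef_pos: [0.8098, -0.0916, 0.2459]
eef_rot: [-2.134, 0.18, 2.133]
wrist_force: [-0.3, 0.0, -0.2]
grip_width: 0.0424
```

```bash
cat > chk.py <<'E'
from fit import *
V=[viewer.grab_frame("top"),viewer.grab_frame("scene")]
M["weight_mid"]=[cyl(26,0,52),cyl(10,52,62)]
ex=dict(lift_mid=(.5023,-.3431,1.396),pulley_mid=(.4225,-.329,0),weight_mid=(.582,-.357,0),hinge_mid=(.5573,.3406,1.47),knob_mid=(.4705,.349,0))
out=[]
for cx,cy,hx,names in[(.51,-.343,60,("lift_mid","pulley_mid","weight_mid")),(.513,.345,50,("hinge_mid","knob_mid"))]:
    for p in V:
        x,y=proj(p,[[cx,cy,.02]])[0].astype(int);y=min(y,420-hx);x0,y0=x-hx,y-hx;s=300/(2*hx)
        im=cv2.resize(p["frame"][y0:y0+2*hx,x0:x0+2*hx],(300,300),interpolation=cv2.INTER_CUBIC)[:,:,::-1].copy()
        for n in names:
            m=render(p,M[n],[*ex[n],.004]).astype(np.uint8)
            for c in cv2.findContours(m,0,2)[0]: cv2.polylines(im,[((c/4-[x0,y0])*s).astype(np.int32)],True,(0,0,255),1)
        out.append(im)
cv2.imwrite("pics/chk.png",np.vstack([np.hstack(out[:2]),np.hstack(out[2:])]))
for n,z in[("small_hinge_mid",.005),("block_mid",.014)]+[(n,.02) for n in ex]:
    print(n,[atz(p,m["pixel"],z)[:2].round(4) for p in V for m in finder.mark_of(n,p)[:1]])
E
python3 chk.py; python3 go.py .4 0 .3 -1.74
```

```text
small_hinge_mid [array([ 0.5646, -0.1297]), array([ 0.5606, -0.1307])]
block_mid [array([ 0.4343, -0.1535]), array([ 0.438 , -0.1466])]
lift_mid [array([ 0.4979, -0.3502]), array([ 0.4995, -0.3464])]
pulley_mid [array([ 0.4207, -0.3266]), array([ 0.4313, -0.3362])]
weight_mid [array([ 0.5869, -0.3604]), array([ 0.5769, -0.3549])]
hinge_mid [array([0.5539, 0.3414]), array([0.5666, 0.3351])]
knob_mid [array([0.4743, 0.3513]), array([ 0.5006, -0.3505])]
t 42.5 pos [ 0.8102 -0.0917  0.2448] psi -1.739 q [-0.26  0.73  0.83  0.    1.59  1.48]
off [-5.51 -2.19 41.97] rot [-3.14 -0.    0.  ] j6~-1.40 psi -4.88
off [-5.51 -2.19 41.97] rot [-3.14 -0.    0.  ] j6~-1.40 psi 1.40
```

View pics/chk.png

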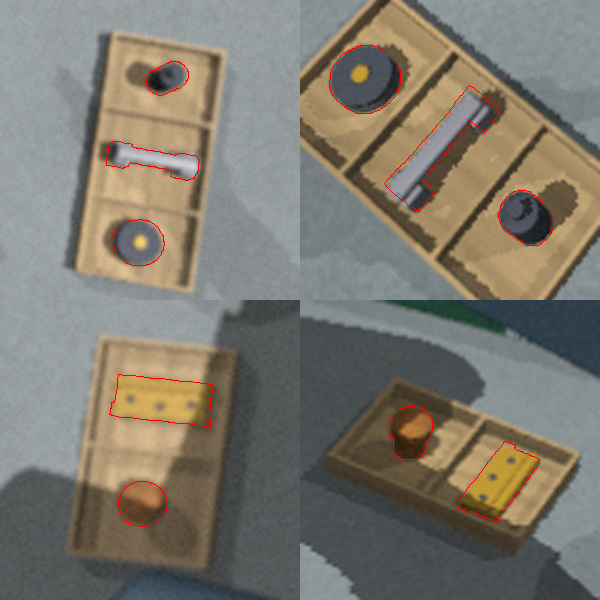

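All five pieces sit within their compartments and match their expected resting outlines. Tray3 has the weight at (167,77), lift at (153,160) and pulley at (138,242). Tray2 has the hinge at (162,400) and knob at (142,503). The scene views agree, and the arm is clear.

```bash
python3 -c "
from station import sign_off
print(sign_off())"
```

```text
the job is handed in; nothing more can be done
None
```

I placed all five pieces and handed the job in at about 42 s of the 122 s limit; the robot gives no verdict on it.

- **Sash kit (long tray):** the steel handle is in the middle compartment, with the pulley and the iron weight in the two end ones.
- **Casement kit (short tray):** the large hinge and the wooden knob are in one compartment each.

In the last pictures, the outlines expected for flat, upright resting poses matched all five pieces in both cameras to within a few mm. The small hinge and sanding block read within about 6 mm of their starts, which is network noise. The arm was clear of everything.

**What went less than cleanly:**
- **Tin contact:** while I lowered the gripper into the tin, the wrist read about 35 N from an unexplained contact, most likely the gripper on the tin rim or the weight. It eased to about 12 N once the weight was gripped. I only saw the reading at the end of that move, so it could briefly have been higher.
- **Handle release:** the handle was let go about 3 mm above the tray floor and settled upright.
- **Knob check:** in the last scene picture the network put the knob over in the long tray. The picture itself and the top view both show it standing in the short tray.

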